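# Unhook a component pack from its wire peg and rack it

### The job

Take the orange component pack off its wire peg: draw it along the wire and lift its hanger end over the peg's upturned tip, gently, without forcing the peg, whose slope you have to feel. Then stand the pack upright, clip up, fully down in the free slot of the grey kit rack, without slamming it in, and let go. Leave the other packs and everything else where they are.

Things in the scene. Friction and masses are not known exactly. Their poses are not given: they have to be found in the camera images.
- pack_orange: the pack to move: clear blister (64 y, 18 x, 68 high) under an orange card 4 thick, 44 wide; hang hole 16 wide, from 81.5 to 93 up; on top an orange grip clip 10 thick (x), 44 wide (y), from 113 to 143 up; about 80 g, same front and back. Origin: centre of underside, z up, x across the thickness. Hangs on the left or right peg, the hole's top on the wire.
- pack_orange_hole (a point): centre of the orange pack's hang hole, 87.25 mm above the pack's origin
- pack_blue: same pack with a blue card and clip, hanging on the other peg; leave it there
- pack_green: same pack with a green card and clip, standing in the rack's far slot; leave it there
- stand: fixed display stand: open grey frame 250 mm wide (y) on a dark base plate 10 thick; crossbar 133 to 167 mm high. Origin on the table under the frame's front face; two wire pegs at y = +55 and -55 mm point along its -x, and the packs hang about 55 mm in front of the frame. More than 10 N on a peg or the frame spoils it.
- peg_left (a point): where the left peg's wire (axis 150 mm high) carries its pack, 55 mm in front of the frame; axes as the stand's. 5 mm round wire, straight for another 75 mm towards -x, then bent up by 25 degrees for 26 mm (tip's round end 101 mm from here, 11 mm up). The whole peg slopes up or down about this point by up to 0.25 rad, unmeasured and new each time: bend up to 19 mm, tip 25 mm off level. It does not give.
- peg_right (a point): the same point on the right peg, which is alike but has its own unmeasured slope
- rack: fixed grey kit rack, 125 (x) by 92 (y) mm, 46 high; origin: centre of underside. Two upright slots 25 (x) by 72 (y) mm, 40 deep, centred 40 mm either side of the origin along x; the one at -x (nearer the robot) is free, the other holds the green pack
- rack_slot (a point): centre of the free slot's floor, 6 mm above the table; axes as the rack's; the slot's mouth is 40 mm above it
- screwdriver: loose screwdriver, 160 mm, lying on the table; bystander
- spool: loose yellow spool, 52 mm across, 36 mm high; origin under its centre; bystander
- flask: loose metal flask, 66 mm across, 190 mm high; origin under its centre; bystander
- meter: loose yellow hand meter, 130 x 70 x 34 mm; origin under its centre; bystander
- phone: loose black phone, 150 x 72 x 9 mm; origin under its centre; bystander
Things that resemble listed ones, but are neither listed nor needed, are in the scene too. What is shaped like the pack_orange but purple is not meant.

How it is judged:
By the outcome, as a careful person would: the job done as asked, in the order asked, and still so for the second after the job is handed in, with the robot touching nothing.
It also fails if it takes over 72 s, if anything falls off the work surface, if the arm or the gripper's body presses on something with over 40 N, if the wrist force passes 120 N, or if a joint passes its speed limit or range.

### The arm

A 7-joint arm with a two-finger parallel gripper is mounted at the origin on the work surface. World frame = base frame: x ahead of the robot, y to its left, z up, the work surface at z = 0. Lengths are in m, angles in degrees, forces in N, time in s.
With the tool pointing down it reaches from about 0.425 to 0.875 m from the base axis. Payload 4.7 kg.
Tool frame: the origin (TCP) lies midway between the tips of the shut fingers; the grasp point (between the pads) lies 19 mm behind it; z points along the fingers, x is the direction in which the jaws open and shut, and the axes are right-handed (so a half turn about z gives the same grasp; the last joint's range is limited). The gripper opens to 87 mm and grips with 3 to 60 N. Pads are 19 mm wide; open, the fingers measure 117 mm over their backs; the gripper's body (75 mm by 190 mm) begins 51 mm behind the grasp point.
Start: joints at [-67.03, 18.392, -4.016, 83.108, 1.295, 78.541, -3.26], TCP at [0.245, 0.602, 0.223] pointing down, gripper open.
Joint ranges: [-163.93, 163.93], [-17.29, 119.83], [-79.2, 71.16], [3.27, 140.29], [-89.18, 269.18], [5.43, 117.66], [-154.24, 154.24]. Speed limits (degrees/s): [147.25, 147.25, 180, 180, 180, 180, 180].

### API

Orientations are given as [roll, pitch, yaw] about the fixed x, y, z axes, in that order (R = Rz(yaw) Ry(pitch) Rx(roll)).
In Python, from cell import env gives the robot as it stands.
- The arm moves only by the tool carry_out, never from a script. Its argument "plan" is a list of rows, each an object with "grip": the closure, from 0 (fully open) to 1 (shut); "dp": the shift along the tool's x, y, z in m, a list of three; "rotation": the turn, a rotation vector about the tool's x, y, z in degrees, a list of three. In form: [{"grip": grip, "dp": [dx, dy, dz], "rotation": [wx, wy, wz]}, ...]. A call has 1 to 8 rows; each row shifts and turns the pose as measured when the row begins, along the tool's axes as they then stand; what a row does not reach is not made up. A row lasts 1/12 s, in which the tool goes at most 41.7 mm and 7.16 degrees, less where a joint would pass 70% of its speed; a pose out of reach is approached as far as the arm can. A call is refused whole if a number of a shift passes 0.0417 or a number of a turn 7.16, either way. A call with a gripper value outside its range is refused whole. The fingers move at their own pace and stop on an object; "force" is the grip in N (left out, the last holds). Time passes only in rows, so rows that do not move let the fingers close. It gives the time, the measured TCP pose, the force and the opening at its end, in the units of the state.
- env.get_obs(): the state, without advancing time (a new reading comes with each control period).
- env.read_camera(name): name is "side" or "top" or "wrist"; returns the picture (420x560x3 uint8, red, green, blue); there is no depth.
- env.camera_params(name): a dict with "fx", "fy", "cx", "cy" (pixels), "R" (3x3) and "t" (3): a world point X has camera coordinates R X + t. Camera axes: x right, y down, z forward; pixel columns grow to the right and rows downward; lengths in m; the calibration is good to about 2 mm. A picture is of the moment at which its call begins: read the wrist's pose just before it. camera_params takes no time and is no camera call; for the wrist camera it gives the pose at the moment of the call.
- env.sign_off(): hands the job in, once; it reports no verdict.
The state is a dict: "time_s": time; "qpos": joint angles; "joint_velocities": joint speeds; "effort": joint torques, N m; "tool_pos": TCP position; "tool_rot": TCP orientation; "force": force on the tool from outside, world axes, zero at the start; "wrist_torque": the same for the moment, N m; "grip_width": finger opening in m.
Only numpy, scipy, OpenCV 4.12 (cv2) and the standard library are available. Lean on these libraries where they do the work, as an engineer would, in place of code of your own. Each camera call takes 0.05 s, during which the arm holds its last target. There are 200 camera calls.

## Working session

There is one attempt and no reset: what is moved stays moved. The work goes in short steps, Python scripts to look and compute and a tool call to move; the robot and the scene stay as the last step left them, time stands still between calls to the robot, and variables do not carry over. Pictures are saved under pics/ and viewed, about 8 in all and at most 12, crops included, and the job is handed in when it is done.

Besides the shell and the picture viewer there is one more tool, called after "Call:" by a JSON object that holds its "op" and its "data", one argument or row to a line. carry_out: Moves the arm, as the interface text tells. Its arguments: {"type":"object","properties":{"plan":{"type":"array","items":{"type":"object","properties":{"grip":{"type":"number"},"dp":{"type":"array","items":{"type":"number"}},"rotation":{"type":"array","items":{"type":"number"}}}}},"force":{"type":"number"}},"required":["plan"]}

```bash
ls; mkdir -p pics; python3 - <<'E'
from cell import env
import cv2,json
for n in ("side","top"):
    im=env.read_camera(n); cv2.imwrite(f"pics/{n}0.png",im[:,:,::-1])
    p=env.camera_params(n); print(n,{k:(v.round(4).tolist() if hasattr(v,'round') and hasattr(v,'tolist') else v) for k,v in p.items()})
print(env.get_obs())
E
```

```text
pics
side {'fx': 416.6171155759326, 'fy': 416.6171155759326, 'cx': 281.0777904734416, 'cy': 215.72307649456803, 'R': [[0.9464, -0.3219, -0.0252], [-0.2051, -0.5391, -0.8169], [0.2494, 0.7783, -0.5762]], 't': [-0.5398, 0.1867, 1.1907]}
top {'fx': 430.5772635277348, 'fy': 430.5772635277348, 'cx': 279.1964350840796, 'cy': 211.33941269369487, 'R': [[0.0241, -0.9995, 0.0193], [-0.9821, -0.0272, -0.1862], [0.1867, -0.0145, -0.9823]], 't': [-0.0781, 0.5495, 1.23]}
{'time_s': 0.1, 'qpos': array([-67.02836295,  18.43403418,  -4.01618757,  83.16752113,
         1.29698999,  78.54260015,  -3.25753567]), 'joint_velocities': array([ 0.11191157, -0.09578507, -0.0112747 , -0.15935768, -0.05190366,
       -0.01852915, -0.05216601]), 'effort': array([-1.48413219e-04, -4.92572844e+01, -4.05778997e-01, -3.13398206e+01,
       -6.40445855e-02,  3.94687825e-02,  8.31016860e-05]), 'tool_pos': array([0.24507767, 0.60148475, 0.22158325]), 'tool_rot': array([1.79992714e+02, 9.88079031e-02, 6.78414264e+01]), 'force': array([ 0.07501826, -0.04349262,  0.59577991]), 'wrist_torque': array([-0.03807458, -0.00746825,  0.02942489]), 'grip_width': 0.0873140633558098}
```

View pics/side0.png

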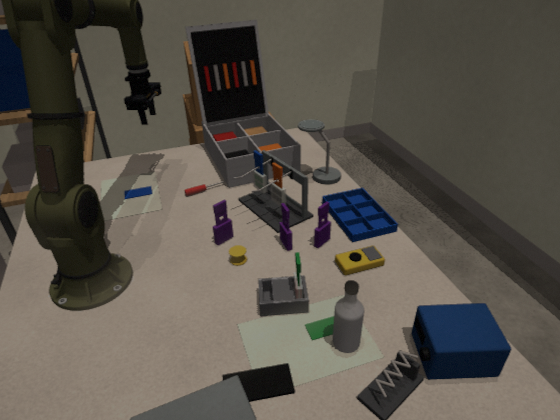

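View pics/top0.png

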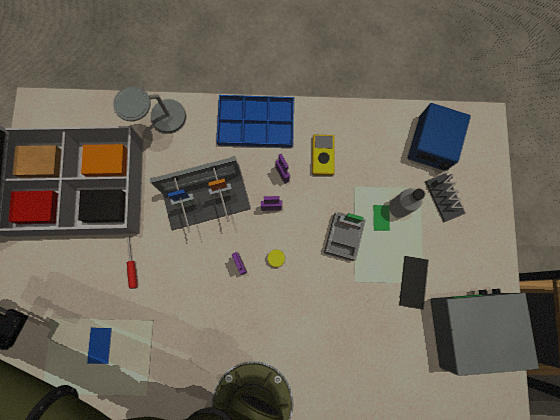

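Both pictures show the stand, with an orange pack on the right peg (top 218,184; side 277,176). The blue one is on the left peg (top 178,194). Things that could be taken for it are three purple packs (top 283,167; 271,203; 239,263) and an orange bin (top 103,160). The orange clip hanging on the peg is the target. The rack is at top (345,235), with the green pack in its far slot (353,217). I'll check it in a close crop.

```bash
python3 - <<'E'
import cv2,numpy as np
t=cv2.imread("pics/top0.png"); s=cv2.imread("pics/side0.png")
f=lambda im,x,y,w,h,k:cv2.resize(im[y:y+h,x:x+w],None,fx=k,fy=k,interpolation=cv2.INTER_CUBIC)
a=f(t,150,150,100,100,4); b=f(t,315,195,60,75,4)[:300]; c=f(s,235,135,100,100,4); d=f(s,245,245,80,75,4)[:200]
out=np.zeros((600,800,3),np.uint8)
out[:400,:400]=a; out[:400,400:]=c
out[400:,:400]=0
b=f(t,320,200,50,65,3); out[400:595,:150]=b
d=f(s,250,250,66,66,3); out[400:598,400:598]=d
cv2.imwrite("pics/crop1.png",out)
E
```

```text
(no output)
```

View pics/crop1.png

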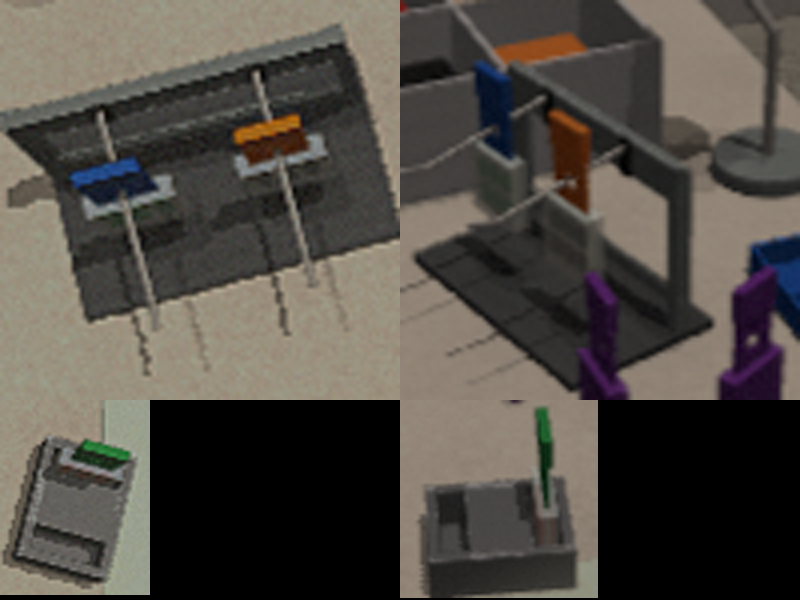

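The close crop confirms it: an orange pack with its clip on the right peg, standing in front of the frame. I'll fit the stand and rack poses from points read in both views.

```bash
cat > h.py <<'E'
from cell import env
import cv2,numpy as np
from scipy.optimize import least_squares
from scipy.spatial.transform import Rotation as Rn
def proj(p,X):
    c=np.asarray(X)@np.array(p["R"]).T+np.array(p["t"])
    return np.c_[p["fx"]*c[:,0]/c[:,2]+p["cx"],p["fy"]*c[:,1]/c[:,2]+p["cy"]]
def place(x,y,yaw,P): return np.asarray(P)@Rn.from_euler('z',yaw).as_matrix().T+[x,y,0]
def peg(side,s,ys=.055):
    c,n=np.cos(s),np.sin(s)   # slope s>0: rises towards -x
    rot=lambda d,u:[-.055-(d*c-u*n),side*ys,.15+d*n+u*c]
    return rot(-.055,0),rot(.075,0),rot(.101,.011)
E
python3 - <<'E'
from h import *
T,S=env.camera_params("top"),env.camera_params("side")
ct=lambda u,v:(150+u/4-.4,150+v/4-.4); cs=lambda u,v:(235+(u-400)/4-.4,135+v/4-.4)
obs=[(T,ct(101,115),'L',0),(T,ct(155,327),'L',2),(T,ct(258,74),'R',0),(T,ct(312,284),'R',2),
(S,cs(547,100),'L',0),(S,cs(622,150),'R',0),(S,cs(472,229),'R',2)]
clip=[(T,ct(268,121)),(S,cs(568,118))]
def res(q):
    L,R=peg(1,q[3]),peg(-1,q[4]); r=[]
    for p,m,k,i in obs: r+=list(proj(p,place(*q[:3],[(L if k=='L' else R)[i]]))[0]-m)
    for p,m in clip: r+=list(proj(p,place(*q[:3],[[-.055,-.055,.2025]]))[0]-m)
    return np.array(r)
f=least_squares(res,[.65,.1,.25,0,0]);print(f.x.round(4),np.round(f.fun,1))
x=f.x
print("pack",place(*x[:3],[[-.055,-.055,0]]).round(4),"tip",place(*x[:3],[peg(-1,x[4])[2]]).round(4))
ru=lambda u,v:(320+u/3-.3,200+(v-400)/3-.3); rs=lambda u,v:(250+(u-400)/3-.3,250+(v-400)/3-.3)
C=[[.0625,.046,.046],[.0625,-.046,.046],[-.0625,.046,.046],[-.0625,-.046,.046]]
ob=[(T,ru(45,438),0),(T,ru(133,458),1),(T,ru(15,550),2),(T,ru(105,577),3),(S,rs(427,487),2),(S,rs(566,480),0),(S,rs(575,553),1),(S,rs(428,558),3)]
def r2(q): return np.concatenate([proj(p,place(*q,[C[i]]))[0]-m for p,m,i in ob])
for y0 in (-.25,):
    g=least_squares(r2,[.5,-.2,y0],loss='soft_l1');print(g.x.round(4),r2(g.x).round(1).tolist())
    print("slot",place(*g.x,[[-.04,0,.006]]).round(4))
o=env.get_obs();print(o["tool_pos"],Rn.from_euler('xyz',o["tool_rot"],degrees=True).as_matrix().round(3))
w=env.camera_params("wrist");print((-np.array(w["R"]).T@w["t"]).round(3),np.array(w["R"]).round(3))
E
```

```text
[ 0.6353  0.1765  0.3086 -0.1099 -0.1716] [-0.3 -0.7  0.5  0.5 -1.  -1.2  0.7  0.5  0.3  0.6  1.  -0.5 -1.2 -0.3
 -0.4  1.3  0.6  0.8]
pack [[0.5996 0.1074 0.    ]] tip [[0.503  0.0766 0.1436]]
[ 0.4875 -0.2607 -0.2655] [0.8, -1.9, 1.0, 0.2, -0.3, 0.6, -0.2, 0.6, -0.3, -0.8, -0.3, -1.4, 0.7, -0.5, 0.0, 1.1]
slot [[ 0.4489 -0.2502  0.006 ]]
[0.24507767 0.60148475 0.22158325] [[ 0.377  0.926 -0.001]
 [ 0.926 -0.377 -0.002]
 [-0.002  0.    -1.   ]]
[0.175 0.631 0.382] [[ 0.376  0.926 -0.002]
 [ 0.89  -0.361  0.278]
 [ 0.257 -0.106 -0.96 ]]
```

```bash
cat >> h.py <<'E'
def plan(pos,rpy,step=.035,turn=6.5):
    import json
    o=env.get_obs(); p=np.array(o["tool_pos"]); R=Rn.from_euler('xyz',o["tool_rot"],degrees=True)
    G=Rn.from_euler('xyz',rpy,degrees=True); d=np.array(pos)-p; w=(R.inv()*G).as_rotvec(degrees=True)
    n=max(1,int(np.ceil(max(np.linalg.norm(d)/step,np.linalg.norm(w)/turn)))); rows=[]
    for i in range(n):
        Ri=R*Rn.from_rotvec(w*i/n,degrees=True)
        rows.append(dict(dp=Ri.inv().apply(d/n).round(4).tolist(),rotation=(w/n).round(2).tolist()))
    print(n,"rows; now",p.round(4),o["tool_rot"].round(2),"F",o["force"].round(2),"w",round(o["grip_width"],4),"t",o["time_s"])
    for r in rows: print(json.dumps(r))
E
python3 -c "
from h import *
plan([.59,.105,.30],[180,0,17.7],.04)"
```

```text
16 rows; now [0.2451 0.6015 0.2216] [1.7999e+02 1.0000e-01 6.7840e+01] F [ 0.08 -0.04  0.6 ] w 0.0873 t 0.1
{"dp": [-0.0206, 0.0317, -0.0049], "rotation": [0.0, 0.01, 3.13]}
{"dp": [-0.0189, 0.0327, -0.0049], "rotation": [0.0, 0.01, 3.13]}
{"dp": [-0.017, 0.0337, -0.0049], "rotation": [0.0, 0.01, 3.13]}
{"dp": [-0.0152, 0.0346, -0.0049], "rotation": [0.0, 0.01, 3.13]}
{"dp": [-0.0132, 0.0354, -0.0049], "rotation": [0.0, 0.01, 3.13]}
{"dp": [-0.0113, 0.0361, -0.0049], "rotation": [0.0, 0.01, 3.13]}
{"dp": [-0.0093, 0.0366, -0.0049], "rotation": [0.0, 0.01, 3.13]}
{"dp": [-0.0073, 0.0371, -0.0049], "rotation": [0.0, 0.01, 3.13]}
{"dp": [-0.0053, 0.0374, -0.0049], "rotation": [0.0, 0.01, 3.13]}
{"dp": [-0.0032, 0.0376, -0.0049], "rotation": [0.0, 0.01, 3.13]}
{"dp": [-0.0011, 0.0378, -0.0049], "rotation": [0.0, 0.01, 3.13]}
{"dp": [0.0009, 0.0378, -0.0049], "rotation": [0.0, 0.01, 3.13]}
{"dp": [0.003, 0.0377, -0.0049], "rotation": [0.0, 0.01, 3.13]}
{"dp": [0.0051, 0.0374, -0.0049], "rotation": [0.0, 0.01, 3.13]}
{"dp": [0.0071, 0.0371, -0.0049], "rotation": [0.0, 0.01, 3.13]}
{"dp": [0.0091, 0.0367, -0.0049], "rotation": [0.0, 0.01, 3.13]}
```

Call:
{"op": "carry_out", "data": {
  "plan": [
    {"grip": 0.5, "dp": [-0.02, 0.03, -0.01], "rotation": [0, 0, 3.1]},
    {"grip": 0.5, "dp": [-0.019, 0.032, -0.01], "rotation": [0, 0, 3.1]},
    {"grip": 0.5, "dp": [-0.017, 0.033, -0.01], "rotation": [0, 0, 3.1]},
    {"grip": 0.5, "dp": [-0.015, 0.034, -0.01], "rotation": [0, 0, 3.1]},
    {"grip": 0.5, "dp": [-0.013, 0.035, -0.01], "rotation": [0, 0, 3.1]},
    {"grip": 0.5, "dp": [-0.011, 0.036, -0.01], "rotation": [0, 0, 3.1]},
    {"grip": 0.5, "dp": [-0.009, 0.036, -0.01], "rotation": [0, 0, 3.1]},
    {"grip": 0.5, "dp": [-0.007, 0.037, -0.005], "rotation": [0, 0, 3.1]}
  ]
}}

```text
time_s: 0.77
tool_pos: [0.4096, 0.3539, 0.2908]
tool_rot: [-179.9, 0.9, 43.2]
force: [1.4, 0.4, -0.1]
grip_width: 0.0462
```

```bash
python3 -c "
from h import *
plan([.59,.105,.30],[180,0,17.7],.04)"
```

```text
8 rows; now [0.4096 0.3539 0.2908] [-179.87    0.89   43.17] F [ 1.35  0.4  -0.06] w 0.0462 t 0.7667
{"dp": [-0.0049, 0.0381, -0.0012], "rotation": [0.01, 0.11, 3.18]}
{"dp": [-0.0027, 0.0383, -0.0012], "rotation": [0.01, 0.11, 3.18]}
{"dp": [-0.0006, 0.0384, -0.0012], "rotation": [0.01, 0.11, 3.18]}
{"dp": [0.0015, 0.0384, -0.0012], "rotation": [0.01, 0.11, 3.18]}
{"dp": [0.0037, 0.0383, -0.0012], "rotation": [0.01, 0.11, 3.18]}
{"dp": [0.0058, 0.038, -0.0012], "rotation": [0.01, 0.11, 3.18]}
{"dp": [0.0079, 0.0376, -0.0012], "rotation": [0.01, 0.11, 3.18]}
{"dp": [0.01, 0.0371, -0.0012], "rotation": [0.01, 0.11, 3.18]}
```

Tracking is good, so I'll continue.

Call:
{"op": "carry_out", "data": {
  "plan": [
    {"grip": 0.5, "dp": [-0.005, 0.038, -0.001], "rotation": [0, 0.1, 3.2]},
    {"grip": 0.5, "dp": [-0.003, 0.038, -0.001], "rotation": [0, 0.1, 3.2]},
    {"grip": 0.5, "dp": [-0.001, 0.038, -0.001], "rotation": [0, 0.1, 3.2]},
    {"grip": 0.5, "dp": [0.001, 0.038, -0.001], "rotation": [0, 0.1, 3.2]},
    {"grip": 0.5, "dp": [0.004, 0.038, -0.001], "rotation": [0, 0.1, 3.2]},
    {"grip": 0.5, "dp": [0.006, 0.038, -0.001], "rotation": [0, 0.1, 3.2]},
    {"grip": 0.5, "dp": [0.008, 0.038, -0.001], "rotation": [0, 0.1, 3.2]},
    {"grip": 0.5, "dp": [0.01, 0.037, -0.001], "rotation": [0, 0.1, 3.2]}
  ]
}}

```text
time_s: 1.43
tool_pos: [0.5913, 0.0894, 0.299]
tool_rot: [-180.0, 0.0, 16.3]
force: [0.5, -0.0, -0.4]
grip_width: 0.0432
```

```bash
python3 -c "
from h import *
import pickle
print(env.get_obs()['tool_pos'])
w=env.camera_params('wrist');im=env.read_camera('wrist');print(env.get_obs()['tool_pos'])
pickle.dump(w,open('w1.pkl','wb'));cv2.imwrite('pics/w1.png',cv2.resize(im[:,:,::-1],(784,588),interpolation=cv2.INTER_CUBIC))
plan([.5996,.1074,.25],[180,0,17.7],.03)"
```

```text
[0.59125351 0.08944618 0.2990424 ]
[0.59503197 0.07907449 0.29898886]
2 rows; now [0.595  0.0791 0.299 ] [ 1.7958e+02 -8.0000e-02  1.5510e+01] F [ 2.33 -6.74  1.11] w 0.0436 t 1.4833
{"dp": [0.006, -0.0132, 0.0244], "rotation": [0.21, -0.03, -1.1]}
{"dp": [0.0062, -0.013, 0.0245], "rotation": [0.21, -0.03, -1.1]}
```

View pics/w1.png

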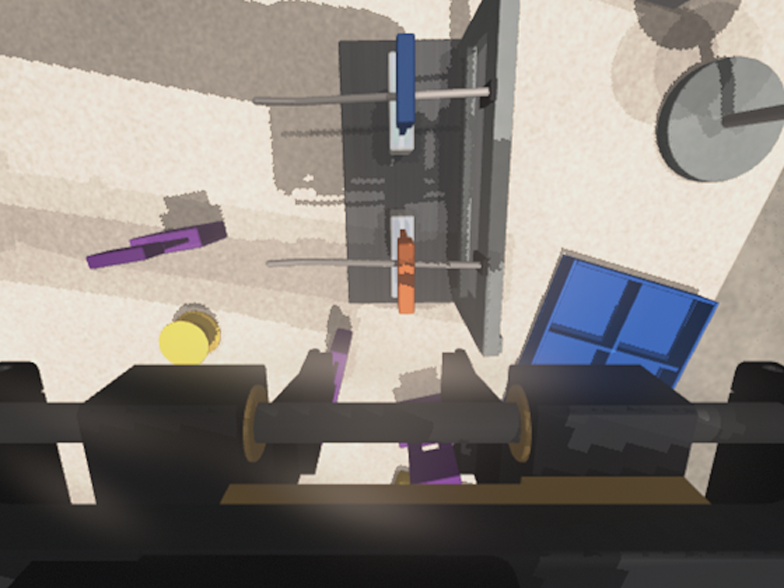

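```bash
cat > fit.py <<'E'
from h import *
import pickle
T,S=env.camera_params("top"),env.camera_params("side");W=pickle.load(open('w1.pkl','rb'));print(W["fx"],W["cx"],W["cy"])
ct=lambda u,v:(150+u/4-.4,150+v/4-.4); cs=lambda u,v:(235+(u-400)/4-.4,135+v/4-.4); cw=lambda u,v:(u/1.4-.15,v/1.4-.15)
obs=[(T,ct(101,115),'L',0),(T,ct(155,327),'L',2),(T,ct(258,74),'R',0),(T,ct(312,284),'R',2),
(S,cs(547,100),'L',0),(S,cs(622,150),'R',0),(S,cs(472,229),'R',2),
(W,cw(490,92),'L',0),(W,cw(482,266),'R',0),(W,cw(254,100),'L',2),(W,cw(267,263),'R',2)]
clip=[(T,ct(268,121)),(S,cs(568,118)),(W,cw(406,276))]
def res(q):
    L,R=peg(1,q[3]),peg(-1,q[4]); r=[]
    for p,m,k,i in obs: r+=list(proj(p,place(*q[:3],[(L if k=='L' else R)[i]]))[0]-m)
    for p,m in clip: r+=list(proj(p,place(*q[:3],[[-.055,-.055,.2025]]))[0]-m)
    return np.array(r)
f=least_squares(res,[.65,.1,.25,0,0],loss='soft_l1');x=f.x;print(x.round(4),np.round(res(x),1))
print("pack",place(*x[:3],[[-.055,-.055,0]]).round(4),"tip",place(*x[:3],[peg(-1,x[4])[2]]).round(4))
# clip top alone
def rc(q): return np.concatenate([proj(p,[[q[0],q[1],.2025]])[0]-m for p,m in clip])
g=least_squares(rc,[.6,.1]);print("clip",g.x.round(4),g.fun.round(1))
print(np.degrees(x[2]))
E
python3 fit.py
```

```text
314.2565235590669 276.1243398593528 217.05644193394627
[ 0.6351  0.1777  0.2956 -0.2312 -0.2092] [-1.2 -1.1  0.   0.9 -1.4 -1.  -0.3  1.1  0.  -1.2  0.5 -1.1 -1.7  0.3
  0.8 -0.5  0.1  0.4 -0.7  0.5 -0.8 -0.2 -1.1  1.7  0.2  0.6  0.4  3.4]
pack [[0.5986 0.1091 0.    ]] tip [[0.5019 0.0796 0.1398]]
clip [0.5979 0.1113] [-1.9  1.9 -0.2  0.3  0.5  0.8]
16.939442610285543
```

Call:
{"op": "carry_out", "data": {
  "plan": [
    {"grip": 0.5, "dp": [-0.006, -0.015, 0.02], "rotation": [0, 0, -0.9]},
    {"grip": 0.5, "dp": [-0.001, -0.012, 0.015], "rotation": [0, 0, -0.5]},
    {"grip": 0.5, "dp": [0, 0, 0.005], "rotation": [0, 0, 0]},
    {"grip": 0.5, "dp": [0, 0, 0], "rotation": [0, 0, 0]}
  ]
}}

```text
time_s: 1.82
tool_pos: [0.5831, 0.0943, 0.2564]
tool_rot: [179.3, 0.0, 16.1]
force: [-0.6, -1.1, -0.5]
grip_width: 0.0437
```

```bash
python3 -c "
from h import *
import pickle
plan([.5983,.110,.20],[180,0,17],.03)
w=env.camera_params('wrist');im=env.read_camera('wrist')
pickle.dump(w,open('w2.pkl','wb'));cv2.imwrite('pics/w2.png',cv2.resize(im[100:350,180:430,::-1],None,fx=2.4,fy=2.4,interpolation=cv2.INTER_CUBIC))
plan([.5983,.110,.20],[180,0,17],.03)"
```

```text
3 rows; now [0.5831 0.0943 0.2564] [179.33   0.    16.09] F [-0.56 -1.14 -0.46] w 0.0437 t 1.8167
{"dp": [0.0063, -0.0038, 0.0188], "rotation": [0.22, 0.0, -0.3]}
{"dp": [0.0063, -0.0037, 0.0188], "rotation": [0.22, 0.0, -0.3]}
{"dp": [0.0064, -0.0036, 0.0188], "rotation": [0.22, 0.0, -0.3]}
3 rows; now [0.5832 0.0948 0.2569] [ 1.7936e+02 -2.0000e-02  1.6120e+01] F [-0.26 -0.15  0.4 ] w 0.0433 t 1.8667
{"dp": [0.0062, -0.0037, 0.0189], "rotation": [0.21, -0.01, -0.29]}
{"dp": [0.0063, -0.0036, 0.0189], "rotation": [0.21, -0.01, -0.29]}
{"dp": [0.0063, -0.0035, 0.0189], "rotation": [0.21, -0.01, -0.29]}
```

View pics/w2.png

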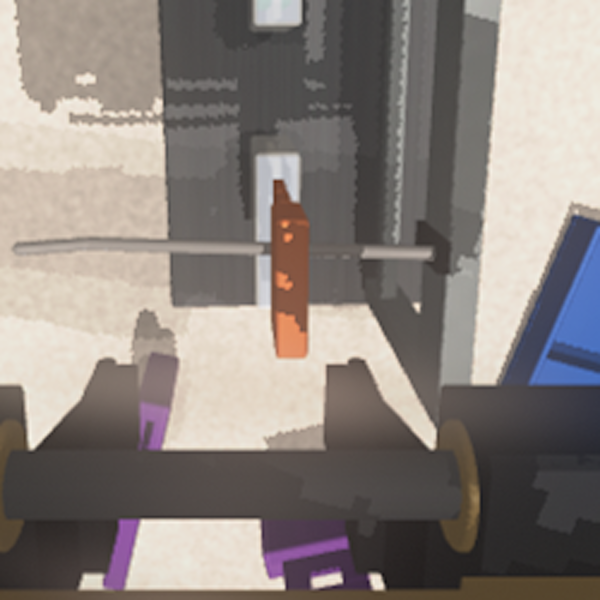

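```bash
python3 -c "
from h import *
import pickle
w=pickle.load(open('w2.pkl','rb'));R=np.array(w['R'])
c=-R.T@w['t']
for u,v in [(291,284),(291,356),(291,212),(275,356),(308,356)]:
    d=R.T@[(180+u/2.4-.2-w['cx'])/w['fx'],(100+v/2.4-.2-w['cy'])/w['fy'],1];print((c+d*(.2025-c[2])/d[2]).round(4))
plan([.5983,.110,.215],[180,0,17],.02)"
```

```text
[0.5971 0.1121 0.2025]
[0.604  0.0902 0.2025]
[0.5906 0.1328 0.2025]
[0.5993 0.0888 0.2025]
[0.609  0.0916 0.2025]
3 rows; now [0.5832 0.0948 0.2569] [ 1.7936e+02 -2.0000e-02  1.6120e+01] F [-0.26 -0.15  0.4 ] w 0.0433 t 1.8667
{"dp": [0.0062, -0.0036, 0.0139], "rotation": [0.21, -0.01, -0.29]}
{"dp": [0.0063, -0.0035, 0.0139], "rotation": [0.21, -0.01, -0.29]}
{"dp": [0.0063, -0.0034, 0.0139], "rotation": [0.21, -0.01, -0.29]}
```

Call:
{"op": "carry_out", "data": {
  "plan": [
    {"grip": 0.5, "dp": [0.007, -0.004, 0.012], "rotation": [0.2, 0, -0.3]},
    {"grip": 0.5, "dp": [0.007, -0.004, 0.012], "rotation": [0.2, 0, -0.3]},
    {"grip": 0.5, "dp": [0.004, -0.003, 0.012], "rotation": [0.2, 0, -0.3]},
    {"grip": 0.5, "dp": [0, 0, 0], "rotation": [0, 0, 0]},
    {"grip": 0.5, "dp": [0, 0, 0], "rotation": [0, 0, 0]}
  ]
}}

```text
time_s: 2.28
tool_pos: [0.6003, 0.113, 0.2189]
tool_rot: [-180.0, -0.2, 17.2]
force: [-1.1, -0.2, 0.3]
grip_width: 0.0437
```

```bash
python3 -c "
from h import *
plan([.5978,.1115,.1715],[180,0,17],.013)"
```

```text
4 rows; now [0.6003 0.113  0.2189] [-179.99   -0.2    17.24] F [-1.07 -0.23  0.29] w 0.0437 t 2.2833
{"dp": [-0.0007, 0.0002, 0.0118], "rotation": [-0.0, -0.05, 0.06]}
{"dp": [-0.0007, 0.0002, 0.0118], "rotation": [-0.0, -0.05, 0.06]}
{"dp": [-0.0007, 0.0002, 0.0118], "rotation": [-0.0, -0.05, 0.06]}
{"dp": [-0.0007, 0.0002, 0.0118], "rotation": [-0.0, -0.05, 0.06]}
```

Call:
{"op": "carry_out", "data": {
  "plan": [
    {"grip": 0.5, "dp": [-0.001, 0, 0.012], "rotation": [0, 0, 0]},
    {"grip": 0.5, "dp": [-0.001, 0, 0.012], "rotation": [0, 0, 0]},
    {"grip": 0.5, "dp": [-0.001, 0, 0.012], "rotation": [0, 0, 0]},
    {"grip": 0.5, "dp": [0, 0, 0.007], "rotation": [0, 0, 0]},
    {"grip": 0.5, "dp": [0, 0, 0], "rotation": [0, 0, 0]},
    {"grip": 0.5, "dp": [0, 0, 0], "rotation": [0, 0, 0]}
  ]
}}

```text
time_s: 2.78
tool_pos: [0.5964, 0.1115, 0.1704]
tool_rot: [180.0, -0.1, 17.2]
force: [0.5, -0.3, -0.1]
grip_width: 0.0437
```

```bash
python3 -c "
from h import *
import pickle
plan([.5978,.1115,.1715],[180,0,17],.013)
im=env.read_camera('wrist')
cv2.imwrite('pics/w3.png',cv2.resize(im[100:350,180:430,::-1],None,fx=2.4,fy=2.4,interpolation=cv2.INTER_CUBIC))"
```

```text
1 rows; now [0.5964 0.1115 0.1704] [ 1.7999e+02 -8.0000e-02  1.7220e+01] F [ 0.53 -0.32 -0.08] w 0.0437 t 2.7833
{"dp": [0.0013, 0.0004, -0.0011], "rotation": [0.01, -0.08, 0.22]}
```

View pics/w3.png

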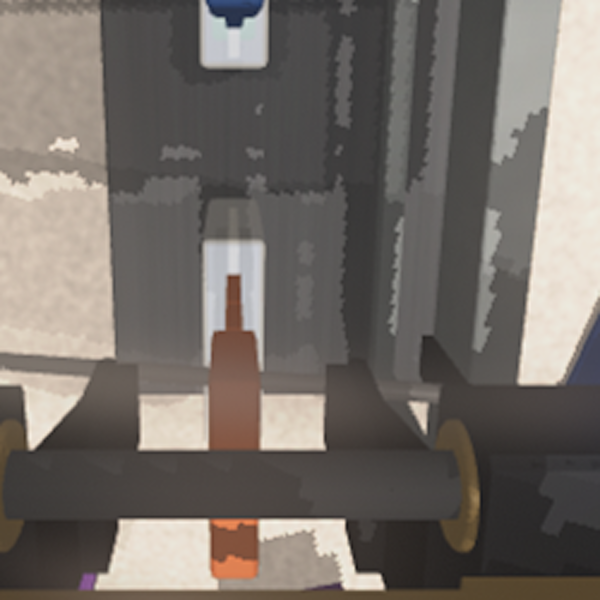

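The clip sits midway between the fingers (235 against finger edges at 138 and 325), so I'll close gently.

Call:
{"op": "carry_out", "data": {
  "plan": [
    {"grip": 0.75, "dp": [0.0005, 0, 0], "rotation": [0, 0, 0]},
    {"grip": 0.85, "dp": [0, 0, 0], "rotation": [0, 0, 0]},
    {"grip": 0.95, "dp": [0, 0, 0], "rotation": [0, 0, 0]},
    {"grip": 1, "dp": [0, 0, 0], "rotation": [0, 0, 0]},
    {"grip": 1, "dp": [0, 0, 0], "rotation": [0, 0, 0]},
    {"grip": 1, "dp": [0, 0, 0], "rotation": [0, 0, 0]}
  ],
  "force": 15
}}

```text
time_s: 3.33
tool_pos: [0.5986, 0.1118, 0.1731]
tool_rot: [180.0, -0.3, 17.2]
force: [-0.8, -0.4, 0.0]
grip_width: 0.0116
```

Call:
{"op": "carry_out", "data": {
  "plan": [
    {"grip": 1, "dp": [0, 0, -0.001], "rotation": [0, 0, 0]},
    {"grip": 1, "dp": [0, 0, -0.001], "rotation": [0, 0, 0]},
    {"grip": 1, "dp": [0, 0, -0.001], "rotation": [0, 0, 0]},
    {"grip": 1, "dp": [0, 0, 0], "rotation": [0, 0, 0]}
  ],
  "force": 15
}}

```text
time_s: 3.67
tool_pos: [0.5983, 0.1118, 0.1761]
tool_rot: [180.0, -0.3, 17.2]
force: [-0.4, -0.6, -0.4]
grip_width: 0.0096
```

Call:
{"op": "carry_out", "data": {
  "plan": [
    {"grip": 1, "dp": [-0.003, 0, 0.0006], "rotation": [0, 0, 0]},
    {"grip": 1, "dp": [-0.005, 0, 0.001], "rotation": [0, 0, 0]},
    {"grip": 1, "dp": [-0.005, 0, 0.001], "rotation": [0, 0, 0]},
    {"grip": 1, "dp": [-0.003, 0, 0.0006], "rotation": [0, 0, 0]},
    {"grip": 1, "dp": [0, 0, 0], "rotation": [0, 0, 0]},
    {"grip": 1, "dp": [0, 0, 0], "rotation": [0, 0, 0]}
  ]
}}

```text
time_s: 4.17
tool_pos: [0.5804, 0.1063, 0.1718]
tool_rot: [-180.0, -0.2, 17.2]
force: [-0.2, 0.4, -0.9]
grip_width: 0.0098
```

```bash
python3 -c "
from h import *
o=env.get_obs();print(o['tool_pos'].round(4),o['force'].round(2),o['wrist_torque'].round(3))"
```

```text
[0.5804 0.1063 0.1718] [-0.19  0.45 -0.92] [-0.077  0.057 -0.035]
```

Now feel the wire by lowering slowly until it carries the pack.

Call:
{"op": "carry_out", "data": {
  "plan": [
    {"grip": 1, "dp": [0, 0, 0.001], "rotation": [0, 0, 0]},
    {"grip": 1, "dp": [0, 0, 0], "rotation": [0, 0, 0]}
  ]
}}

```text
time_s: 4.33
tool_pos: [0.5804, 0.1063, 0.1709]
tool_rot: [-180.0, -0.2, 17.2]
force: [0.3, 0.7, -0.4]
grip_width: 0.0099
```

Call:
{"op": "carry_out", "data": {
  "plan": [
    {"grip": 1, "dp": [0, 0, 0.001], "rotation": [0, 0, 0]},
    {"grip": 1, "dp": [0, 0, 0], "rotation": [0, 0, 0]}
  ]
}}

```text
time_s: 4.5
tool_pos: [0.5807, 0.1064, 0.17]
tool_rot: [-180.0, -0.3, 17.2]
force: [0.0, -0.8, -1.8]
grip_width: 0.0095
```

Call:
{"op": "carry_out", "data": {
  "plan": [
    {"grip": 1, "dp": [0, 0, 0.001], "rotation": [0, 0, 0]},
    {"grip": 1, "dp": [0, 0, 0], "rotation": [0, 0, 0]}
  ]
}}

```text
time_s: 4.67
tool_pos: [0.5809, 0.1064, 0.1698]
tool_rot: [-180.0, -0.3, 17.2]
force: [-0.7, -0.7, 0.3]
grip_width: 0.0099
```

Call:
{"op": "carry_out", "data": {
  "plan": [
    {"grip": 1, "dp": [0, 0, 0.001], "rotation": [0, 0, 0]},
    {"grip": 1, "dp": [0, 0, 0], "rotation": [0, 0, 0]}
  ]
}}

```text
time_s: 4.83
tool_pos: [0.581, 0.1064, 0.1697]
tool_rot: [-180.0, -0.3, 17.2]
force: [-0.4, -0.1, 1.1]
grip_width: 0.0099
```

Call:
{"op": "carry_out", "data": {
  "plan": [
    {"grip": 1, "dp": [0, 0, 0.001], "rotation": [0, 0, 0]}
  ]
}}

```text
time_s: 4.92
tool_pos: [0.581, 0.1064, 0.1693]
tool_rot: [-180.0, -0.3, 17.2]
force: [-2.9, -0.2, 8.1]
grip_width: 0.01
```

Call:
{"op": "carry_out", "data": {
  "plan": [
    {"grip": 1, "dp": [0, 0, -0.002], "rotation": [0, 0, 0]},
    {"grip": 1, "dp": [0, 0, -0.0015], "rotation": [0, 0, 0]},
    {"grip": 1, "dp": [-0.005, 0, 0.0008], "rotation": [0, 0, 0]},
    {"grip": 1, "dp": [-0.006, 0, 0.0011], "rotation": [0, 0, 0]},
    {"grip": 1, "dp": [-0.006, 0, 0.0011], "rotation": [0, 0, 0]},
    {"grip": 1, "dp": [-0.004, 0, 0.0007], "rotation": [0, 0, 0]},
    {"grip": 1, "dp": [0, 0, 0], "rotation": [0, 0, 0]}
  ]
}}

```text
time_s: 5.5
tool_pos: [0.5585, 0.0994, 0.1665]
tool_rot: [-180.0, -0.2, 17.2]
force: [-0.6, -0.4, -1.8]
grip_width: 0.0099
```

Call:
{"op": "carry_out", "data": {
  "plan": [
    {"grip": 1, "dp": [0, 0, 0.0007], "rotation": [0, 0, 0]},
    {"grip": 1, "dp": [0, 0, 0], "rotation": [0, 0, 0]}
  ]
}}

```text
time_s: 5.67
tool_pos: [0.5579, 0.0993, 0.1657]
tool_rot: [-180.0, -0.2, 17.2]
force: [0.0, -0.6, -0.7]
grip_width: 0.01
```

Call:
{"op": "carry_out", "data": {
  "plan": [
    {"grip": 1, "dp": [0, 0, 0.0007], "rotation": [0, 0, 0]},
    {"grip": 1, "dp": [0, 0, 0], "rotation": [0, 0, 0]}
  ]
}}

```text
time_s: 5.83
tool_pos: [0.5581, 0.0993, 0.1654]
tool_rot: [-180.0, -0.2, 17.2]
force: [-0.9, 0.5, -0.1]
grip_width: 0.0101
```

Call:
{"op": "carry_out", "data": {
  "plan": [
    {"grip": 1, "dp": [0, 0, 0.0006], "rotation": [0, 0, 0]},
    {"grip": 1, "dp": [0, 0, 0], "rotation": [0, 0, 0]}
  ]
}}

```text
time_s: 6.0
tool_pos: [0.5582, 0.0993, 0.1653]
tool_rot: [-180.0, -0.2, 17.2]
force: [-1.6, -0.8, 1.4]
grip_width: 0.0098
```

Call:
{"op": "carry_out", "data": {
  "plan": [
    {"grip": 1, "dp": [0, 0, 0.0005], "rotation": [0, 0, 0]},
    {"grip": 1, "dp": [0, 0, 0], "rotation": [0, 0, 0]}
  ]
}}

```text
time_s: 6.17
tool_pos: [0.5582, 0.0993, 0.1653]
tool_rot: [-180.0, -0.2, 17.2]
force: [-1.4, 0.0, 1.4]
grip_width: 0.0096
```

Call:
{"op": "carry_out", "data": {
  "plan": [
    {"grip": 1, "dp": [0, 0, -0.0015], "rotation": [0, 0, 0]},
    {"grip": 1, "dp": [0, 0, -0.0015], "rotation": [0, 0, 0]},
    {"grip": 1, "dp": [-0.005, 0, 0.0009], "rotation": [0, 0, 0]},
    {"grip": 1, "dp": [-0.006, 0, 0.0011], "rotation": [0, 0, 0]},
    {"grip": 1, "dp": [-0.006, 0, 0.0011], "rotation": [0, 0, 0]},
    {"grip": 1, "dp": [-0.006, 0, 0.0011], "rotation": [0, 0, 0]},
    {"grip": 1, "dp": [-0.003, 0, 0.0005], "rotation": [0, 0, 0]},
    {"grip": 1, "dp": [0, 0, 0], "rotation": [0, 0, 0]}
  ]
}}

```text
time_s: 6.83
tool_pos: [0.5305, 0.0907, 0.1615]
tool_rot: [-180.0, -0.2, 17.2]
force: [0.0, 0.7, -1.4]
grip_width: 0.0098
```

Call:
{"op": "carry_out", "data": {
  "plan": [
    {"grip": 1, "dp": [0, 0, -0.0012], "rotation": [0, 0, 0]},
    {"grip": 1, "dp": [-0.003, 0, 0.0003], "rotation": [0, 0, 0]},
    {"grip": 1, "dp": [-0.004, 0, -0.001], "rotation": [0, 0, 0]},
    {"grip": 1, "dp": [-0.004, 0, -0.001], "rotation": [0, 0, 0]},
    {"grip": 1, "dp": [-0.003, 0, -0.0008], "rotation": [0, 0, 0]},
    {"grip": 1, "dp": [0, 0, 0], "rotation": [0, 0, 0]}
  ]
}}

```text
time_s: 7.33
tool_pos: [0.5159, 0.0861, 0.1658]
tool_rot: [-180.0, -0.3, 17.2]
force: [0.4, -0.6, -0.7]
grip_width: 0.0096
```

Call:
{"op": "carry_out", "data": {
  "plan": [
    {"grip": 1, "dp": [-0.003, 0, -0.0005], "rotation": [0, 0, 0]},
    {"grip": 1, "dp": [-0.004, 0, -0.001], "rotation": [0, 0, 0]},
    {"grip": 1, "dp": [-0.004, 0, -0.001], "rotation": [0, 0, 0]},
    {"grip": 1, "dp": [-0.003, 0, -0.0006], "rotation": [0, 0, 0]},
    {"grip": 1, "dp": [0, 0, 0], "rotation": [0, 0, 0]}
  ]
}}

```text
time_s: 7.75
tool_pos: [0.5012, 0.0815, 0.1693]
tool_rot: [-180.0, -0.3, 17.2]
force: [-0.7, 0.5, -0.5]
grip_width: 0.0097
```

```bash
python3 -c "
from h import *
o=env.get_obs();print(o['tool_pos'].round(4),o['force'].round(2),o['wrist_torque'].round(3))
im=env.read_camera('side');im2=env.read_camera('top')
f=lambda im,x,y,w,h,k:cv2.resize(im[y:y+h,x:x+w,::-1],None,fx=k,fy=k,interpolation=cv2.INTER_CUBIC)
cv2.imwrite('pics/s2.png',np.hstack([f(im,210,110,130,150,3),f(im2,160,140,110,150,3)]))"
```

```text
[0.5012 0.0815 0.1693] [-0.72  0.47 -0.45] [-0.069  0.006  0.044]
```

View pics/s2.png

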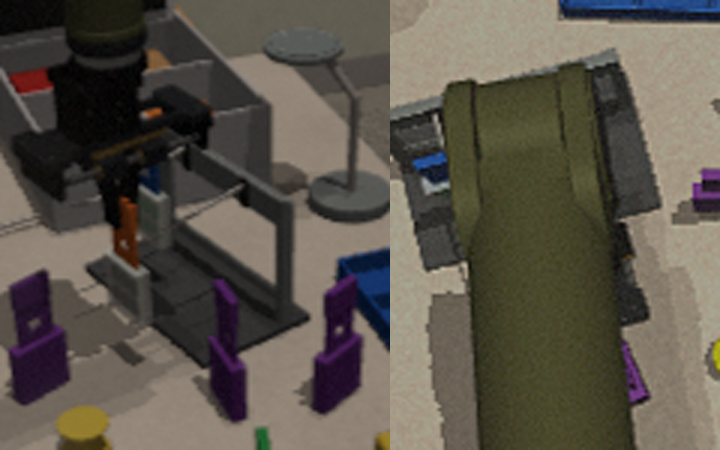

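Call:
{"op": "carry_out", "data": {
  "plan": [
    {"grip": 1, "dp": [-0.005, 0, -0.0012], "rotation": [0, 0, 0]},
    {"grip": 1, "dp": [-0.006, 0, -0.0015], "rotation": [0, 0, 0]},
    {"grip": 1, "dp": [-0.008, 0, -0.0015], "rotation": [0, 0, 0]},
    {"grip": 1, "dp": [-0.008, 0, -0.001], "rotation": [0, 0, 0]},
    {"grip": 1, "dp": [-0.004, 0, 0], "rotation": [0, 0, 0]},
    {"grip": 1, "dp": [0, 0, -0.01], "rotation": [0, 0, 0]},
    {"grip": 1, "dp": [0, 0, -0.02], "rotation": [0, 0, 0]},
    {"grip": 1, "dp": [0, 0, -0.03], "rotation": [0, 0, 0]}
  ],
  "force": 20
}}

```text
time_s: 8.52
tool_pos: [0.4637, 0.0702, 0.2316]
tool_rot: [-180.0, 0.4, 17.2]
force: [0.6, 0.3, -1.8]
grip_width: 0.0102
```

Call:
{"op": "carry_out", "data": {
  "plan": [
    {"grip": 1, "dp": [0, 0, -0.03], "rotation": [0, 0, 0]},
    {"grip": 1, "dp": [0, 0, -0.03], "rotation": [0, 0, 0]},
    {"grip": 1, "dp": [0, 0, -0.03], "rotation": [0, 0, 0]},
    {"grip": 1, "dp": [0, 0, -0.01], "rotation": [0, 0, 0]},
    {"grip": 1, "dp": [0, 0, 0], "rotation": [0, 0, 0]}
  ]
}}

```text
time_s: 8.93
tool_pos: [0.4654, 0.0702, 0.3453]
tool_rot: [-179.9, -0.3, 17.2]
force: [0.6, 0.5, -1.4]
grip_width: 0.0097
```

```bash
python3 -c "
from h import *
plan([.47,-.35,.335],[180,0,-15.2],.03)"
```

```text
15 rows; now [0.4654 0.0702 0.3453] [-179.92   -0.31   17.15] F [ 0.58  0.45 -1.37] w 0.0097 t 8.9333
{"dp": [-0.008, 0.0269, 0.0006], "rotation": [-0.01, -0.02, 2.16]}
{"dp": [-0.007, 0.0271, 0.0006], "rotation": [-0.01, -0.02, 2.16]}
{"dp": [-0.0059, 0.0274, 0.0006], "rotation": [-0.01, -0.02, 2.16]}
{"dp": [-0.0049, 0.0276, 0.0006], "rotation": [-0.01, -0.02, 2.16]}
{"dp": [-0.0038, 0.0277, 0.0006], "rotation": [-0.01, -0.02, 2.16]}
{"dp": [-0.0028, 0.0279, 0.0006], "rotation": [-0.01, -0.02, 2.16]}
{"dp": [-0.0018, 0.028, 0.0006], "rotation": [-0.01, -0.02, 2.16]}
{"dp": [-0.0007, 0.028, 0.0007], "rotation": [-0.01, -0.02, 2.16]}
{"dp": [0.0004, 0.028, 0.0007], "rotation": [-0.01, -0.02, 2.16]}
{"dp": [0.0014, 0.028, 0.0007], "rotation": [-0.01, -0.02, 2.16]}
{"dp": [0.0025, 0.0279, 0.0007], "rotation": [-0.01, -0.02, 2.16]}
{"dp": [0.0035, 0.0278, 0.0007], "rotation": [-0.01, -0.02, 2.16]}
{"dp": [0.0046, 0.0276, 0.0007], "rotation": [-0.01, -0.02, 2.16]}
{"dp": [0.0056, 0.0274, 0.0007], "rotation": [-0.01, -0.02, 2.16]}
{"dp": [0.0066, 0.0272, 0.0007], "rotation": [-0.01, -0.02, 2.16]}
```

Call:
{"op": "carry_out", "data": {
  "plan": [
    {"grip": 1, "dp": [-0.004, 0.015, 0], "rotation": [0, 0, 1.2]},
    {"grip": 1, "dp": [-0.007, 0.027, 0], "rotation": [0, 0, 2.2]},
    {"grip": 1, "dp": [-0.006, 0.027, 0], "rotation": [0, 0, 2.2]},
    {"grip": 1, "dp": [-0.005, 0.028, 0], "rotation": [0, 0, 2.2]},
    {"grip": 1, "dp": [-0.004, 0.028, 0], "rotation": [0, 0, 2.2]},
    {"grip": 1, "dp": [-0.003, 0.028, 0], "rotation": [0, 0, 2.2]},
    {"grip": 1, "dp": [-0.002, 0.028, 0], "rotation": [0, 0, 2.2]},
    {"grip": 1, "dp": [-0.001, 0.028, 0], "rotation": [0, 0, 2.2]}
  ]
}}

```text
time_s: 9.6
tool_pos: [0.4637, -0.1488, 0.333]
tool_rot: [-179.9, 0.6, 0.2]
force: [0.2, 1.0, -0.7]
grip_width: 0.0097
```

Call:
{"op": "carry_out", "data": {
  "plan": [
    {"grip": 1, "dp": [0, 0.028, 0], "rotation": [0, 0, 2.2]},
    {"grip": 1, "dp": [0.001, 0.028, 0], "rotation": [0, 0, 2.2]},
    {"grip": 1, "dp": [0.002, 0.028, 0], "rotation": [0, 0, 2.2]},
    {"grip": 1, "dp": [0.003, 0.028, 0], "rotation": [0, 0, 2.2]},
    {"grip": 1, "dp": [0.004, 0.026, 0], "rotation": [0, 0, 2.2]},
    {"grip": 1, "dp": [0.005, 0.02, 0], "rotation": [0, 0, 1.8]},
    {"grip": 1, "dp": [0.002, 0.01, 0], "rotation": [0, 0, 1]},
    {"grip": 1, "dp": [0, 0, 0], "rotation": [0, 0, 0]}
  ]
}}

```text
time_s: 10.27
tool_pos: [0.4468, -0.3389, 0.3184]
tool_rot: [179.7, 1.8, -15.8]
force: [-0.5, -1.3, -1.9]
grip_width: 0.0096
```

```bash
python3 -c "
from h import *
import pickle
plan([.449,-.25,.335],[180,0,-15.2],.04)
w=env.camera_params('wrist');im=env.read_camera('wrist')
pickle.dump(w,open('w4.pkl','wb'));cv2.imwrite('pics/w4.png',cv2.resize(im[:,:,::-1],(784,588),interpolation=cv2.INTER_CUBIC));cv2.imwrite('pics/w4raw.png',im[:,:,::-1])
o=env.get_obs();print(o['tool_pos'],o['tool_rot'])"
```

```text
3 rows; now [ 0.4468 -0.3389  0.3184] [179.66   1.81 -15.79] F [-0.45 -1.3  -1.92] w 0.0096 t 10.2667
{"dp": [-0.0075, -0.0287, -0.0055], "rotation": [0.11, 0.6, -0.2]}
{"dp": [-0.0074, -0.0287, -0.0055], "rotation": [0.11, 0.6, -0.2]}
{"dp": [-0.0072, -0.0288, -0.0055], "rotation": [0.11, 0.6, -0.2]}
[ 0.44687993 -0.33768603  0.31819832] [179.71016249   1.84408698 -15.68967058]
```

View pics/w4.png

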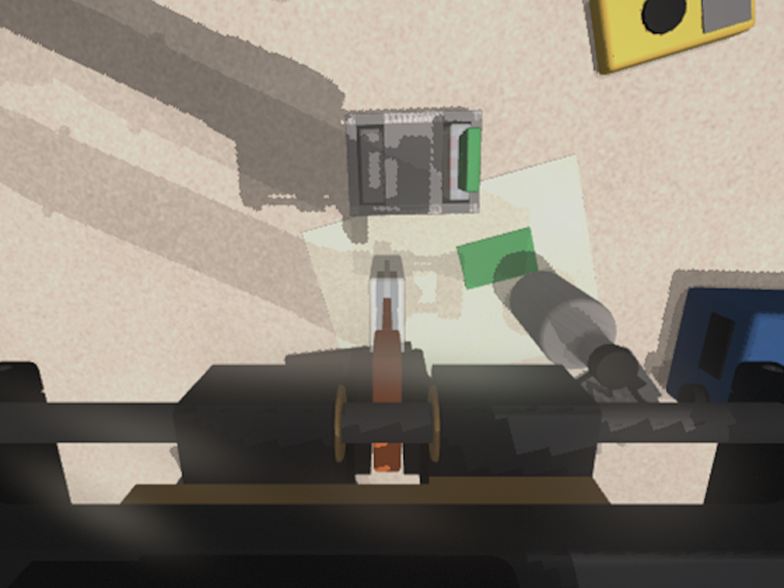

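```bash
python3 -c "
import cv2,numpy as np
im=cv2.imread('pics/w4raw.png')
cv2.imwrite('pics/w4c.png',cv2.resize(im[70:160,240:350],None,fx=6,fy=6,interpolation=cv2.INTER_CUBIC))"
```

```text
(no output)
```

View pics/w4c.png

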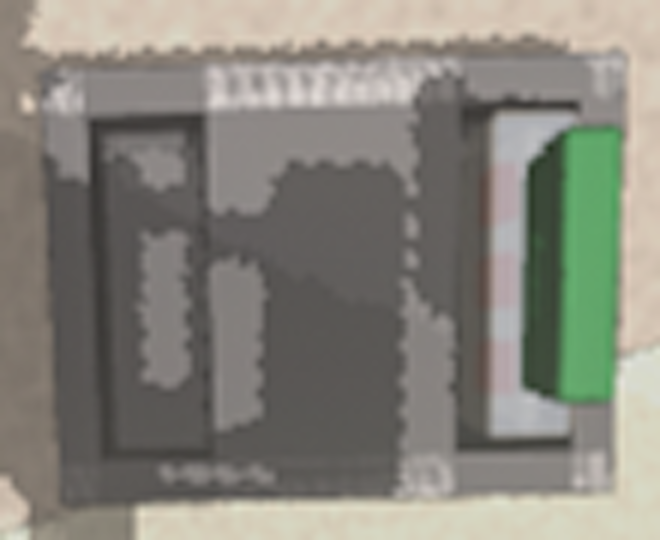

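```bash
cat > rack.py <<'E'
from h import *
import pickle
W=pickle.load(open('w4.pkl','rb'))
px=lambda u,v:(240+u/6-.42,70+v/6-.42)
a,b=.0625,.046
P=np.array([[-a,b],[a,b],[a,-b],[-a,-b],[-.0525,.036],[-.0275,.036],[-.0275,-.036],[-.0525,-.036]]);P=np.c_[P,np.full(8,.046)]
M=np.array([px(*m) for m in [(42,70),(625,55),(615,490),(62,503),(92,118),(205,118),(212,453),(105,455)]])
r=lambda q:(proj(W,place(*q,P))-M).ravel()
f=least_squares(r,[.487,-.26,-.26]);print(f.x.round(4),np.degrees(f.x[2]).round(2),f.fun.round(1))
print("slot",place(*f.x,[[-.04,0,.006]]).round(4))
o=env.get_obs();plan([*place(*f.x,[[-.04,0,0]])[0,:2],.30],[180,0,np.degrees(f.x[2])],.03)
E
python3 rack.py
```

```text
[ 0.4866 -0.2606 -0.2515] -14.41 [-0.4 -0.5  1.2 -0.9  0.2  0.8 -0.3  0.6 -0.6 -0.3  0.1 -0.9  0.2  0.8
 -0.4  0.9]
slot [[ 0.4478 -0.2507  0.006 ]]
3 rows; now [ 0.4469 -0.3377  0.3182] [179.71   1.84 -15.69] F [-1.18 -0.19 -1.34] w 0.0099 t 10.3167
{"dp": [-0.0073, -0.028, 0.0062], "rotation": [0.09, 0.62, -0.43]}
{"dp": [-0.0072, -0.0281, 0.0061], "rotation": [0.09, 0.62, -0.43]}
{"dp": [-0.007, -0.0281, 0.0061], "rotation": [0.09, 0.62, -0.43]}
```

The rack pose agrees with the first fit within 2 mm. Next I'll move the pack above the free slot.

Call:
{"op": "carry_out", "data": {
  "plan": [
    {"grip": 1, "dp": [-0.004, -0.015, 0.004], "rotation": [0, 0.5, -0.3]},
    {"grip": 1, "dp": [-0.007, -0.026, 0.006], "rotation": [0, 0.5, -0.4]},
    {"grip": 1, "dp": [-0.006, -0.024, 0.006], "rotation": [0.1, 0.5, -0.4]},
    {"grip": 1, "dp": [-0.003, -0.012, 0.004], "rotation": [0.1, 0.3, -0.2]},
    {"grip": 1, "dp": [0, 0, 0], "rotation": [0, 0, 0]},
    {"grip": 1, "dp": [0, 0, 0], "rotation": [0, 0, 0]}
  ]
}}

```text
time_s: 10.82
tool_pos: [0.4459, -0.2474, 0.2938]
tool_rot: [-179.9, 0.3, -13.7]
force: [0.4, -1.0, -1.2]
grip_width: 0.0099
```

```bash
python3 -c "
from h import *
plan([.4478,-.2507,.21],[180,0,-14.4],.02)"
```

```text
5 rows; now [ 0.4459 -0.2474  0.2938] [-179.86    0.35  -13.71] F [ 0.37 -1.03 -1.25] w 0.0099 t 10.8167
{"dp": [0.0006, 0.0006, 0.0168], "rotation": [-0.03, 0.07, 0.14]}
{"dp": [0.0006, 0.0006, 0.0168], "rotation": [-0.03, 0.07, 0.14]}
{"dp": [0.0006, 0.0006, 0.0168], "rotation": [-0.03, 0.07, 0.14]}
{"dp": [0.0006, 0.0006, 0.0168], "rotation": [-0.03, 0.07, 0.14]}
{"dp": [0.0006, 0.0006, 0.0168], "rotation": [-0.03, 0.07, 0.14]}
```

Call:
{"op": "carry_out", "data": {
  "plan": [
    {"grip": 1, "dp": [0.0006, 0.0006, 0.015], "rotation": [0, 0.1, 0.1]},
    {"grip": 1, "dp": [0.0006, 0.0006, 0.02], "rotation": [0, 0.1, 0.1]},
    {"grip": 1, "dp": [0.0006, 0.0006, 0.02], "rotation": [0, 0.1, 0.1]},
    {"grip": 1, "dp": [0.0006, 0.0006, 0.02], "rotation": [0, 0.1, 0.2]},
    {"grip": 1, "dp": [0.0005, 0.0006, 0.012], "rotation": [0, 0, 0.1]},
    {"grip": 1, "dp": [0, 0, 0.005], "rotation": [0, 0, 0]},
    {"grip": 1, "dp": [0, 0, 0], "rotation": [0, 0, 0]},
    {"grip": 1, "dp": [0, 0, 0], "rotation": [0, 0, 0]}
  ]
}}

```text
time_s: 11.48
tool_pos: [0.4496, -0.2538, 0.2013]
tool_rot: [-180.0, -0.3, -14.2]
force: [0.4, -1.0, -0.4]
grip_width: 0.0101
```

```bash
python3 -c "
from h import *
plan([.4478,-.2507,.165],[180,0,-14.4],.02)
w=env.camera_params('wrist');im=env.read_camera('wrist');im2=env.read_camera('side')
S=env.camera_params('side')
o=env.get_obs()
f=lambda im,x,y,ww,h,k:cv2.resize(im[y:y+h,x:x+ww,::-1],None,fx=k,fy=k,interpolation=cv2.INTER_CUBIC)
cv2.imwrite('pics/p5.png',np.hstack([f(im,210,150,130,180,3),f(im2,230,180,120,180,3)]))
import pickle;pickle.dump(w,open('w5.pkl','wb'))"
```

```text
2 rows; now [ 0.4496 -0.2538  0.2013] [-179.97   -0.33  -14.21] F [ 0.45 -0.97 -0.45] w 0.0101 t 11.4833
{"dp": [-0.0013, -0.0013, 0.0181], "rotation": [-0.02, -0.17, 0.09]}
{"dp": [-0.0013, -0.0013, 0.0181], "rotation": [-0.02, -0.17, 0.09]}
```

View pics/p5.png

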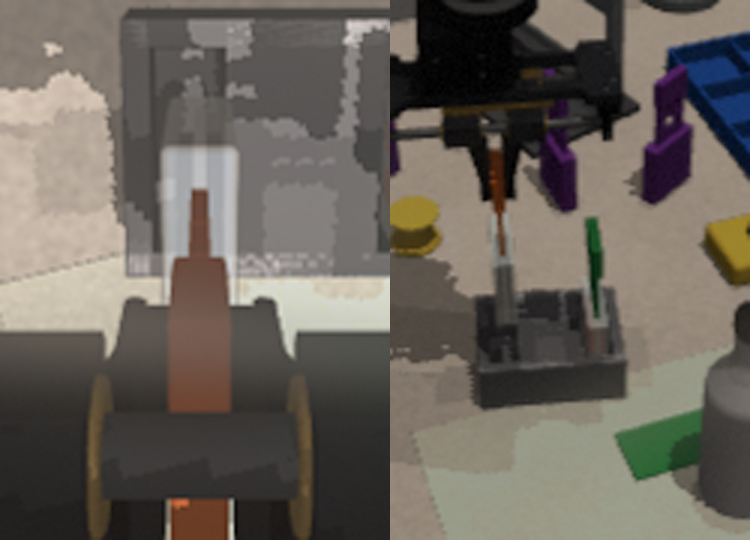

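```bash
python3 -c "
from h import *
import pickle
w=pickle.load(open('w5.pkl','rb'));S=env.camera_params('side')
X=[[.009,.032,.068],[-.009,.032,.068],[.009,.032,0],[-.009,.032,0],[0,.022,.143],[0,-.022,.143],[0,-.032,0]]
P=place(.4496,-.2538,np.radians(-14.2),X)+[0,0,.2013-.113]
print(((proj(w,P)-[210,150])*3).round(0).tolist());print((((proj(S,P)-[230,180])*3)+[390,0]).round(0).tolist())
R=place(.4866,-.2606,-.2515,[[-.0525,.036,.046],[-.0275,.036,.046],[-.0525,-.036,.046],[-.0275,-.036,.046]])
print(((proj(w,R)-[210,150])*3).round(0).tolist())"
```

```text
[[236.0, 138.0], [155.0, 138.0], [226.0, 88.0], [164.0, 88.0], [197.0, 312.0], [197.0, 563.0], [195.0, 293.0]]
[[507.0, 209.0], [486.0, 210.0], [510.0, 269.0], [490.0, 271.0], [492.0, 145.0], [495.0, 179.0], [504.0, 323.0]]
[[150.0, 48.0], [225.0, 48.0], [152.0, 252.0], [223.0, 252.0]]
```

Call:
{"op": "carry_out", "data": {
  "plan": [
    {"grip": 1, "dp": [-0.0012, -0.0017, 0.008], "rotation": [0, -0.1, 0]},
    {"grip": 1, "dp": [-0.0011, -0.0016, 0.011], "rotation": [0, -0.1, 0.1]},
    {"grip": 1, "dp": [-0.0011, -0.0015, 0.008], "rotation": [0, -0.1, 0.1]},
    {"grip": 1, "dp": [0, 0, 0.004], "rotation": [0, 0, 0]},
    {"grip": 1, "dp": [0, 0, 0], "rotation": [0, 0, 0]},
    {"grip": 1, "dp": [0, 0, 0], "rotation": [0, 0, 0]}
  ]
}}

```text
time_s: 12.08
tool_pos: [0.4492, -0.2478, 0.1694]
tool_rot: [-179.9, -0.3, -14.4]
force: [0.1, 0.3, -0.7]
grip_width: 0.01
```

```bash
python3 -c "
from h import *
plan([.4478-.0009*.969+.0022*.249,-.2507+.0009*.249+.0022*.969,.165],[180,0,-14.4],.02)
w=env.camera_params('wrist');im=env.read_camera('wrist')
p=place(.4866,-.2606,-.2515,[[-.0525,.036,.046],[-.0275,.036,.046],[-.0525,-.036,.046],[-.0275,-.036,.046]])
print(((proj(w,p)-[220,160])*6).round(0).tolist())
o=env.get_obs();t=o['tool_pos'];X=[[.009,.032,.068],[-.009,.032,.068],[.009,.032,0],[-.009,.032,0]]
print(((proj(w,place(t[0],t[1],np.radians(o['tool_rot'][2]),X)+[0,0,t[2]-.113])-[220,160])*6).round(0).tolist())
cv2.imwrite('pics/p6.png',cv2.resize(im[160:260,220:340,::-1],None,fx=6,fy=6,interpolation=cv2.INTER_CUBIC))"
```

```text
1 rows; now [ 0.4492 -0.2478  0.1694] [-179.93   -0.27  -14.37] F [ 0.1   0.3  -0.67] w 0.01 t 12.0833
{"dp": [-0.0015, 0.001, 0.0044], "rotation": [-0.07, -0.27, 0.04]}
[[244.0, 100.0], [410.0, 100.0], [250.0, 543.0], [404.0, 543.0]]
[[412.0, 217.0], [250.0, 217.0], [392.0, 117.0], [269.0, 117.0]]
```

View pics/p6.png

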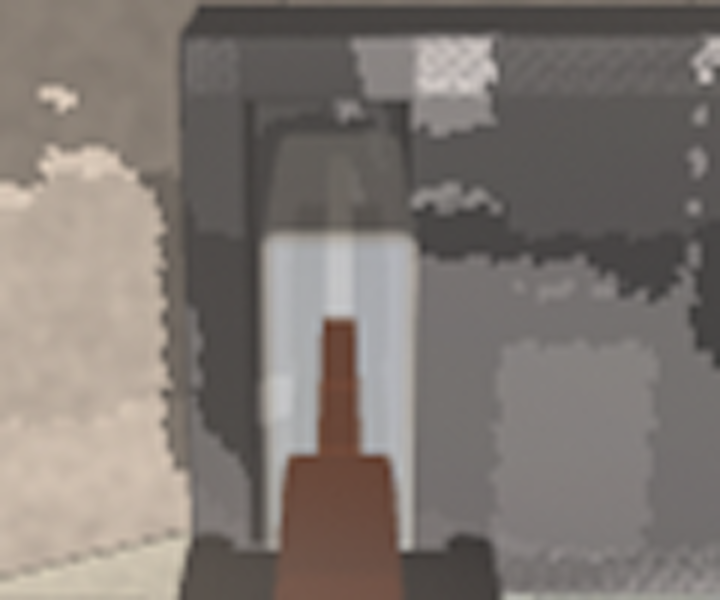

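The pack's bottom edge (centre x 339) sits inside the slot mouth (248 to 410, centre 329). It needs about 1.5 mm towards -x, and y is centred. I'll correct that and lower slowly.

Call:
{"op": "carry_out", "data": {
  "plan": [
    {"grip": 1, "dp": [-0.001, 0.0002, 0.001], "rotation": [0, -0.1, 0]},
    {"grip": 1, "dp": [-0.0005, 0, 0.003], "rotation": [0, -0.1, 0]},
    {"grip": 1, "dp": [0, 0, 0.005], "rotation": [0, 0, 0]},
    {"grip": 1, "dp": [0, 0, 0.005], "rotation": [0, 0, 0]},
    {"grip": 1, "dp": [0, 0, 0.003], "rotation": [0, 0, 0]},
    {"grip": 1, "dp": [0, 0, 0], "rotation": [0, 0, 0]}
  ]
}}

```text
time_s: 12.63
tool_pos: [0.4482, -0.248, 0.1517]
tool_rot: [-179.9, -0.2, -14.4]
force: [-0.2, 0.0, -0.7]
grip_width: 0.0098
```

Call:
{"op": "carry_out", "data": {
  "plan": [
    {"grip": 1, "dp": [0, 0, 0.004], "rotation": [0, 0, 0]},
    {"grip": 1, "dp": [0, 0, 0.005], "rotation": [0, 0, 0]},
    {"grip": 1, "dp": [0, 0, 0.005], "rotation": [0, 0, 0]},
    {"grip": 1, "dp": [0, 0, 0.004], "rotation": [0, 0, 0]},
    {"grip": 1, "dp": [0, 0, 0.002], "rotation": [0, 0, 0]},
    {"grip": 1, "dp": [0, 0, 0], "rotation": [0, 0, 0]}
  ]
}}

```text
time_s: 13.13
tool_pos: [0.448, -0.2479, 0.129]
tool_rot: [-179.9, -0.1, -14.4]
force: [0.1, 0.3, -1.4]
grip_width: 0.0097
```

Call:
{"op": "carry_out", "data": {
  "plan": [
    {"grip": 1, "dp": [0, 0, 0.003], "rotation": [0, 0, 0]},
    {"grip": 1, "dp": [0, 0, 0.003], "rotation": [0, 0, 0]},
    {"grip": 1, "dp": [0, 0, 0.001], "rotation": [0, 0, 0]},
    {"grip": 1, "dp": [0, 0, 0], "rotation": [0, 0, 0]}
  ]
}}

```text
time_s: 13.47
tool_pos: [0.4482, -0.248, 0.1213]
tool_rot: [-179.9, -0.1, -14.4]
force: [0.2, 0.3, -0.8]
grip_width: 0.0098
```

Call:
{"op": "carry_out", "data": {
  "plan": [
    {"grip": 1, "dp": [0, 0, 0.001], "rotation": [0, 0, 0]},
    {"grip": 1, "dp": [0, 0, 0], "rotation": [0, 0, 0]}
  ]
}}

```text
time_s: 13.63
tool_pos: [0.4483, -0.2481, 0.1203]
tool_rot: [-179.9, -0.1, -14.4]
force: [-0.4, 0.1, -0.6]
grip_width: 0.0096
```

Call:
{"op": "carry_out", "data": {
  "plan": [
    {"grip": 1, "dp": [0, 0, 0.0008], "rotation": [0, 0, 0]},
    {"grip": 1, "dp": [0, 0, 0], "rotation": [0, 0, 0]}
  ]
}}

```text
time_s: 13.8
tool_pos: [0.4489, -0.2484, 0.1202]
tool_rot: [-180.0, -0.2, -14.4]
force: [-0.1, 0.1, -0.5]
grip_width: 0.0101
```

Call:
{"op": "carry_out", "data": {
  "plan": [
    {"grip": 1, "dp": [0, 0, 0.0008], "rotation": [0, 0, 0]},
    {"grip": 1, "dp": [0, 0, 0], "rotation": [0, 0, 0]}
  ]
}}

```text
time_s: 13.97
tool_pos: [0.4494, -0.2487, 0.1201]
tool_rot: [-179.9, -0.3, -14.4]
force: [0.6, 0.4, -1.1]
grip_width: 0.01
```

Call:
{"op": "carry_out", "data": {
  "plan": [
    {"grip": 1, "dp": [-0.0005, 0, 0.0012], "rotation": [0, 0, 0]},
    {"grip": 1, "dp": [-0.0005, 0, 0.0005], "rotation": [0, 0, 0]},
    {"grip": 1, "dp": [0, 0, 0], "rotation": [0, 0, 0]}
  ]
}}

```text
time_s: 14.22
tool_pos: [0.4495, -0.2488, 0.12]
tool_rot: [-179.9, -0.4, -14.4]
force: [0.1, -0.1, -0.6]
grip_width: 0.0099
```

Call:
{"op": "carry_out", "data": {
  "plan": [
    {"grip": 1, "dp": [-0.0003, 0, 0.001], "rotation": [0, 0, 0]}
  ]
}}

```text
time_s: 14.3
tool_pos: [0.45, -0.249, 0.1199]
tool_rot: [-179.9, -0.5, -14.4]
force: [-1.1, 2.1, 13.5]
grip_width: 0.0097
```

Contact is at TCP z = 0.120, and 0.119 was expected for the floor. I'll relax, then open.

Call:
{"op": "carry_out", "data": {
  "plan": [
    {"grip": 1, "dp": [-0.0005, 0, 0], "rotation": [0, 0.2, 0]},
    {"grip": 1, "dp": [0, 0, 0], "rotation": [0, 0, 0]},
    {"grip": 0.85, "dp": [0, 0, 0], "rotation": [0, 0, 0]},
    {"grip": 0.7, "dp": [0, 0, 0], "rotation": [0, 0, 0]},
    {"grip": 0.6, "dp": [0, 0, 0], "rotation": [0, 0, 0]},
    {"grip": 0.55, "dp": [0, 0, 0], "rotation": [0, 0, 0]},
    {"grip": 0.55, "dp": [0, 0, 0], "rotation": [0, 0, 0]}
  ]
}}

```text
time_s: 14.88
tool_pos: [0.4493, -0.2486, 0.1189]
tool_rot: [-179.9, -0.7, -14.4]
force: [-0.0, -0.4, -0.9]
grip_width: 0.0321
```

Call:
{"op": "carry_out", "data": {
  "plan": [
    {"grip": 0.55, "dp": [0, 0, -0.005], "rotation": [0, 0, 0]},
    {"grip": 0.55, "dp": [0, 0, -0.015], "rotation": [0, 0, 0]},
    {"grip": 0.55, "dp": [0, 0, -0.025], "rotation": [0, 0, 0]},
    {"grip": 0.55, "dp": [0, 0, -0.03], "rotation": [0, 0, 0]},
    {"grip": 0.55, "dp": [0, 0, -0.03], "rotation": [0, 0, 0]},
    {"grip": 0.55, "dp": [0, 0, -0.03], "rotation": [0, 0, 0]},
    {"grip": 0.55, "dp": [0, 0, -0.015], "rotation": [0, 0, 0]},
    {"grip": 0.55, "dp": [0, 0, 0], "rotation": [0, 0, 0]}
  ]
}}

```text
time_s: 15.55
tool_pos: [0.4452, -0.2483, 0.2757]
tool_rot: [-180.0, -0.4, -14.5]
force: [-0.5, -0.3, -1.7]
grip_width: 0.0391
```

```bash
python3 -c "
from h import *
S=env.camera_params('side');im=env.read_camera('wrist');im2=env.read_camera('side');t=env.read_camera('top')
f=lambda im,x,y,ww,h,k:cv2.resize(im[y:y+h,x:x+ww,::-1],None,fx=k,fy=k,interpolation=cv2.INTER_CUBIC)
a=f(im,180,60,200,300,2);b=f(im2,230,200,100,150,4)
cv2.imwrite('pics/p7.png',np.hstack([a,b]))
q=(.4866,-.2606,-.2515)
P=place(*q,[[-.04,.022,.149],[-.04,-.022,.149],[.04,.022,.149],[.04,-.022,.149]])
print(((proj(S,P)-[230,200])*4+[400,0]).round(0).tolist());print(env.get_obs()['tool_pos'])"
```

```text
[[539.0, 216.0], [542.0, 264.0], [667.0, 207.0], [674.0, 254.0]]
[ 0.44332966 -0.24729624  0.27132548]
```

View pics/p7.png

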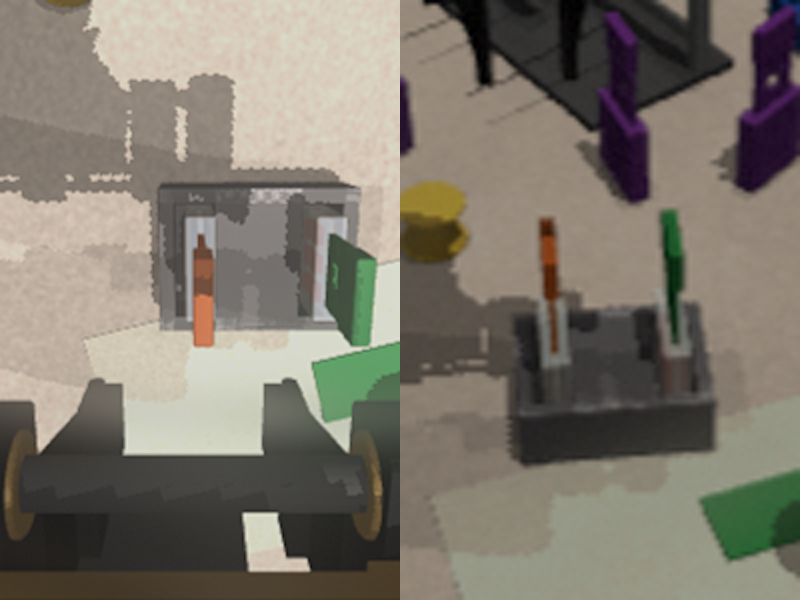

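The orange pack stands upright in the free slot, level with the green one (clip tops at 547,218 and 670,212, as predicted for a fully seated pack). The gripper is clear of it. I'll let the arm settle and hand in.

Call:
{"op": "carry_out", "data": {
  "plan": [
    {"grip": 0.55, "dp": [0, 0, 0], "rotation": [0, 0, 0]},
    {"grip": 0.55, "dp": [0, 0, 0], "rotation": [0, 0, 0]},
    {"grip": 0.55, "dp": [0, 0, 0], "rotation": [0, 0, 0]},
    {"grip": 0.55, "dp": [0, 0, 0], "rotation": [0, 0, 0]}
  ]
}}

```text
time_s: 16.03
tool_pos: [0.4407, -0.2461, 0.2662]
tool_rot: [180.0, 0.5, -14.5]
force: [-0.2, 0.6, 0.3]
grip_width: 0.0392
```

```bash
python3 -c "
from cell import env
print(env.sign_off())"
```

```text
the job is handed in; nothing more can be done
None
```

The orange pack is off its peg and standing upright, clip up, in the rack's free slot. I handed the job in at 16 s.

- **Peg:** I felt the wire at two points and found it sloping down about 0.185 rad towards the tip. The camera fits had given 0.17 to 0.21. I drew the pack along with the hole kept clear of the wire, then followed the bend up and off the tip. Readings while it moved along the wire stayed under 2 N. One probing step read about 8 N, under the peg's 10 N limit. Readings come only at the end of each call, so a brief higher peak could have been missed.
- **Placing:** I lowered the pack slowly and met the floor at a tool height of 0.120 m, against 0.119 m expected. One nudge against the floor briefly read 13.5 N.
- **Last checks:** The last side view shows the clip at the height a fully seated pack should have, level with the green pack, with the gripper clear above. The rack and green pack look undisturbed there. I did not look again at the blue pack or the loose items farther off after the move, but no unexpected contact was felt.

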